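Pack the crucible nest into the dry pot and hold the bayonet cap home

TASK

Put the crucibles away in the dry pot that is bolted to the bench: the largest already stands in it, so nest the other two into it in size order, upright and right down. Then set the knurled cap on the pot's neck, turn it until the keyways hidden inside it drop over the pins of the neck, push it fully home against the sprung seal and finish while still holding it pressed down there with the gripper, so that I can pump the pot out. Leave everything else on the bench where it is.

Things in the scene. Friction and masses are not known exactly. Their poses are not given: they have to be found in the camera images.
- pot: dry pot (small vacuum desiccator) of bright steel, upright, bolted down, cannot move. Origin: centre of its underside, on its axis; z up. Flange 100 mm across, 8 thick; body 76 across up to its shoulder 50 mm above the bench; then a neck 50 mm across (tapering to 46 over the top 7 mm, for lead-in) up to 80 mm, its bore 44
- pot_valve (a point): outer end of the brass vacuum valve that sticks out from the pot's body along the pot's +x, 88 mm from its axis, 26 mm above the bench; the valve's lever is 47 mm above the bench
- pot_mouth (a point): centre of the pot's mouth, on its axis, at the top of the neck (80 mm above the bench)
- pot_floor (a point): centre of the tray inside the pot on which the largest crucible stands, 44 mm above the bench
- pot_pins (a point): on the pot's axis, level with the tops of the four pins, 66 mm above the bench. The pins stand out 3.6 mm from the neck, are 5.5 mm thick and a quarter turn apart; their ring is clamped on the neck at any angle, which no reading tells. They carry the cap's lower edge until its keyways meet them
- seal (a joint): how far the seal is pressed down, m: 0 free, 0.004 fully down on its stop. Sprung: it begins to give at 3 N and reaches the stop at 9 N. The cap's lower edge presses on it once the cap has dropped over the pins; home means pressed down by more than 3 mm
- seal_top (a point): centre of the top of the seal, a black rubber ring (52 to 68 mm across) round the foot of the neck, on the pot's axis, 56 mm above the bench when free; goes down with the seal
- cap: cap of bare aluminium with a knurled side, 64 mm across, 56 high, closed on top, open below, about 0.22 kg, standing mouth down on the bench. Origin: centre of its lower edge, z up. Inside, the lowest 20 mm is a land with a bore of 52 mm, cut by four keyways a quarter turn apart, hidden from outside; above it the bore is 60 mm, and 52 mm deep in all: room for the nest
- cap_top (a point): centre of the cap's flat top, 56 mm above its origin. Set on the neck, the cap stops with its lower edge on the pins (66 mm above the bench); turned either way by at most a quarter turn it can drop 10 mm on to the seal (8 degrees of play in the keyways), and pushed home its lower edge is 52 to 53 mm above the bench
- crucible_l: largest of three white ceramic crucibles, 42 mm across the rim, 32 mm at the foot, 42 mm high, wall 2.5 mm, bottom 7 mm thick, open upwards; the upper 16 mm is straight, below it tapers to the foot. It already stands in the pot, its rim 6 mm above the pot's mouth. Origin: centre of its foot, z up
- crucible_m: middle crucible of the same form, 33 mm across the rim, 23 mm at the foot, 42 mm high, wall 2.5 mm, bottom 7 mm thick, about 0.07 kg, standing on the bench. Origin: centre of its foot, z up. Nested, its foot stands on the inside bottom of the largest, 51 mm above the bench, and its rim is 7 mm above that of the largest
- crucible_s: smallest crucible of the same form, 24 mm across the rim, 14 mm at the foot, 42 mm high, wall 2.5 mm, about 0.045 kg, standing on the bench. Origin: centre of its foot, z up. Nested, its foot stands on the inside bottom of the middle one, 58 mm above the bench, and its rim is 7 mm above that of the middle one
- bead_bowl: bystander: round glass bowl with amber dots, 64 mm across, 52 mm high, on a graphite pad; origin centre of its underside
- tweezers: bystander: steel tweezers, 130 mm long, lying; origin under its middle
- paddle: bystander: graphite paddle with a wooden handle, 235 mm long, 50 mm wide, lying; origin under its middle
- rod_jar: bystander: white jar of glass rods, 64 mm across, 210 mm high; origin centre of its underside
- oil_bottle: bystander: small amber bottle, 44 mm across, 85 mm high; origin centre of its underside
- stamp: bystander: brass hand stamp, 32 mm across the foot, 70 mm high; origin centre of its underside
- roller: bystander: steel roller with wooden handles, 150 mm long, 32 mm thick, lying; origin under its middle
- tongs: bystander: dark steel crucible tongs, 240 mm long, lying; origin under its middle
There are look-alikes about, which are no part of the job. Leave any purple look-alike of the crucible_l alone.

How it is judged:
By the outcome, as a careful person would: the job done as asked, in the order asked, and still so for the second after the job is handed in, while the arm keeps its last pose, push and grip.
It also fails if it takes over 72 s, if anything falls off the work surface, if the arm or the gripper's body presses on something with over 40 N, if the wrist force passes 120 N, or if a joint passes its speed limit or range.

ROBOT

A 7-joint arm with a two-finger parallel gripper is mounted at the origin on the work surface. World frame = base frame: x ahead of the robot, y to its left, z up, the work surface at z = 0. Lengths are in m, angles in rad, forces in N, time in s.
With the tool pointing down it reaches from about 0.425 to 0.95 m from the base axis. Payload 4.7 kg.
Tool frame: the origin (TCP) lies midway between the tips of the shut fingers; the grasp point (between the pads) lies 19 mm behind it (grasp_offset is the distance from the TCP to the grasp point, in m); z points along the fingers, y is the line along which they close (so a half turn about z gives the same grasp; the last joint's range is limited). The gripper opens to 85 mm and grips with 20 to 120 N. Pads are 22 mm wide; open, the fingers measure 114 mm over their backs; the gripper's body (76 mm by 85 mm) begins 54 mm behind the grasp point. The pads swing forward as they close: fully open they stand 13 mm farther back than shut.
Start: joints at [-1.204, 0.469, -0.049, 1.532, 0.024, 1.141, -0.082], TCP at [0.26, 0.623, 0.231] pointing down, gripper open.
Joint ranges: [-2.59, 2.59], [-0.33, 1.99], [-1.39, 1.29], [0.1, 2.45], [-1.04, 4.18], [0.21, 1.99], [-2.66, 2.66]. Speed limits (rad/s): [2.57, 2.57, 3.14, 3.14, 3.14, 3.14, 3.14].

INTERFACE

Orientations are given as a unit quaternion [x, y, z, w].
In Python, from cell import * gives the robot as it stands. The module is installed in compiled form; this text tells all that it offers.
- The arm moves only by the shell command python3 -m crank 'ROWS' [FORCE]. ROWS is a JSON object whose key "offsets" holds a list of rows, 1 to 8 of them, each of 7 numbers: a rotation vector rx, ry, rz in rad, then dx, dy, dz in shares of the most that a row can go, 1 being 62.5 mm, then the finger opening in m; each row shifts and turns the commanded pose from where the row before left it, along the tool's axes as they then stand; what a row does not reach is not made up. A row lasts 1/8 s, in which the tool goes at most 0.0625 m and 0.188 rad, less where a joint would pass 70% of its speed; a pose out of reach is approached as far as the arm can. The fingers move at their own pace and stop on an object; FORCE is the grip in N (left out, the last holds). Time passes only in rows, so rows that do not move let the fingers close. It prints the time, the measured TCP pose, the force, the opening and the grip force at its end. Input that does not fit is refused with a message, and nothing moves.
- read_state(): the state, without advancing time (a new reading comes with each control period).
- capture(name): name is "scene" or "top" or "wrist"; returns a dict with "img" (384x512x3 uint8, red, green, blue), "z_map" (384x512 float32, m along the optical axis (not along the pixel's ray), 0 where there is no reading), "vertical_fov" (degrees; the focal length in pixels is half the picture's height over the tangent of half this angle, whatever the lens; pixels are square), "cx", "cy" (the principal point, pixels), "world_from_camera" (4x4, takes a point from camera to world coordinates). Camera axes: x right, y up, looking along -z (the intrinsics and any distortion apply to the point x, -y, -z); pixel columns grow to the right and rows downward; lengths in m; the calibration is good to about 2 mm. A picture is of the moment at which its call begins.
- finish_job(): hands the job in; it is judged then, once.
Trained networks look in the newest picture that a camera, given by its name, has taken for a name from the list of things; names that differ only in an ending like _2 or _b are one class to them, and where a whole thing is asked for, a point or a joint stands for the part that bears it (a point fixed in the world has none). Each returns a list of dicts, best first, with "confidence" (0 to 1); they miss things now and then, are a little off and sometimes report something else, mostly with a low value. They report only what shows in the picture. A call takes as long as a camera call. They do not tell look-alikes from the thing itself.
- regions_of(camera, label): "pixels" (384x512 bool, what is visible of it) and "bbox" ([left, top, width, height] in pixels, round what is visible of it).
The state is a dict: "t": time; "joints": joint angles; "joint_vel": joint speeds; "joint_efforts": joint torques, N m; "tool_pos": TCP position; "ee_rot": TCP orientation; "ft_force": force on the tool from outside, world axes, zero at the start; "ft_torque": the same for the moment, N m; "gripper_width": finger opening in m; "gripper_force": force on a finger pad.
Only numpy, scipy, OpenCV 4.12 (cv2) and the standard library are available. Lean on these libraries where they do the work, as an engineer would, in place of code of your own. Each camera call takes 0.05 s, during which the arm holds its last target. There are 200 camera calls.

## Working session

There is one attempt and no reset: what is moved stays moved. The work goes in short steps, Python scripts to look and compute and a shell command to move; the robot and the scene stay as the last step left them, time stands still between calls to the robot, and variables do not carry over. Pictures are saved under pics/ and viewed, at most 10 in all, crops included, and the job is handed in when it is done.

```bash
mkdir -p pics
cat > h.py <<'E'
from cell import *
import numpy as np, cv2
from scipy.spatial.transform import Rotation as R
def cloud(c):
    z=c["z_map"]; h,w=z.shape; f=h/2/np.tan(np.radians(c["vertical_fov"])/2)
    v,u=np.mgrid[:h,:w]
    P=np.stack([(u-c["cx"])/f*z,-(v-c["cy"])/f*z,-z],-1)
    T=c["world_from_camera"]; Q=P@T[:3,:3].T+T[:3,3]; Q[z==0]=np.nan
    return Q
def save(c,n): cv2.imwrite(f"pics/{n}.png",c["img"][:,:,::-1])
E
python3 - <<'E'
from h import *
s=read_state(); print({k:np.round(v,3).tolist() for k,v in s.items()})
ims=[]
for n in ("top","scene"):
    c=capture(n); save(c,n); Q=cloud(c); print(n,c["vertical_fov"],c["cx"],c["cy"],[k for k in c], np.round(c["world_from_camera"],3).tolist())
    for l in ("pot","cap","crucible_l","crucible_m","crucible_s","pot_valve","seal"):
        for r in regions_of(n,l)[:4]:
            q=Q[r["pixels"]]; q=q[~np.isnan(q[:,0])]
            if len(q)==0: continue
            zt=np.percentile(q[:,2],97); t=q[q[:,2]>zt-.006]
            print(l,round(r["confidence"],2),r["bbox"],len(q),"med",np.median(q,0).round(3),"ztop",zt.round(3),"topmid",((t.min(0)+t.max(0))/2).round(3),"ext",np.ptp(t,axis=0).round(3))
E
```

```text
{'t': 0.0, 'joints': [-1.204, 0.469, -0.049, 1.534, 0.024, 1.141, -0.082], 'joint_vel': [0.001, -0.001, -0.0, 0.002, -0.0, 0.0, 0.001], 'joint_efforts': [-0.0, -51.032, -0.047, -23.771, 0.011, 0.008, 0.0], 'tool_pos': [0.26, 0.622, 0.23], 'ee_rot': [0.197, 0.98, -0.001, -0.0], 'ft_force': [0.162, -0.021, 0.324], 'ft_torque': [0.029, 0.035, -0.025], 'gripper_force': 0.0, 'gripper_width': 0.085}
top 43.069320238141565 256.461539043775 188.68579786667428 ['img', 'z_map', 'vertical_fov', 'cx', 'cy', 'world_from_camera'] [[-0.019, 0.996, -0.082, 0.436], [-1.0, -0.019, 0.005, -0.03], [0.004, 0.082, 0.997, 1.539], [0.0, 0.0, 0.0, 1.0]]
pot 0.57 [223.1, 170.1, 32.2, 43.7] 660 med [0.542 0.021 0.035] ztop 0.075 topmid [0.541 0.015 0.076] ext [0.048 0.049 0.012]
cap 0.68 [325.9, 204.9, 21.3, 17.8] 375 med [ 0.476 -0.281  0.054] ztop 0.06 topmid [ 0.474 -0.284  0.06 ] ext [0.058 0.058 0.01 ]
crucible_l 0.54 [190.6, 201.0, 15.9, 7.9] 123 med [0.52  0.142 0.01 ] ztop 0.044 topmid [0.522 0.135 0.043] ext [0.028 0.028 0.009]
crucible_l 0.51 [232.4, 187.6, 11.7, 13.6] 128 med [0.543 0.018 0.053] zto
[... 2762 characters left out ...]
 0.235 0.11 ] ext [0.211 0.095 0.146]
crucible_s 0.7 [284.8, 177.1, 14.8, 20.1] 225 med [0.421 0.018 0.029] ztop 0.042 topmid [0.414 0.016 0.041] ext [0.045 0.042 0.009]
crucible_s 0.57 [306.9, 206.2, 18.6, 18.0] 248 med [0.528 0.143 0.028] ztop 0.041 topmid [0.518 0.143 0.04 ] ext [0.043 0.04  0.009]
crucible_s 0.51 [305.8, 239.1, 20.3, 12.2] 177 med [0.638 0.202 0.033] ztop 0.043 topmid [0.728 0.235 0.11 ] ext [0.211 0.095 0.146]
pot_valve 0.87 [254.0, 188.0, 32.2, 35.0] 860 med [0.567 0.038 0.034] ztop 0.075 topmid [0.55  0.021 0.075] ext [0.033 0.043 0.01 ]
seal 0.62 [189.6, 150.6, 21.3, 29.7] 448 med [ 0.492 -0.27   0.039] ztop 0.057 topmid [ 0.477 -0.282  0.055] ext [0.059 0.057 0.008]
```

Run:
```python
import cv2
a=cv2.imread("pics/top.png")[90:270,120:380];b=cv2.imread("pics/scene.png")[110:300,160:360]
cv2.imwrite("pics/v1.png",cv2.resize(a,None,fx=3,fy=3,interpolation=cv2.INTER_CUBIC))
cv2.imwrite("pics/v2.png",cv2.resize(b,None,fx=3.1,fy=3.1,interpolation=cv2.INTER_CUBIC))
```

```text
(no output)
```

View pics/v1.png

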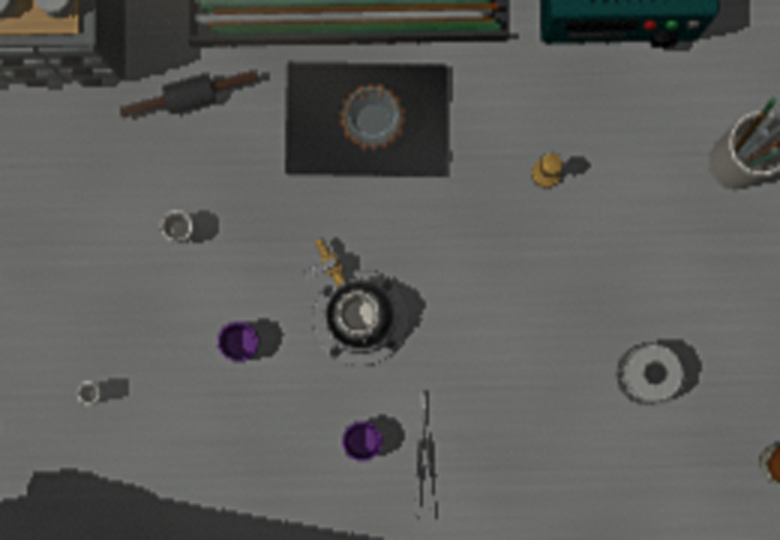

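View pics/v2.png

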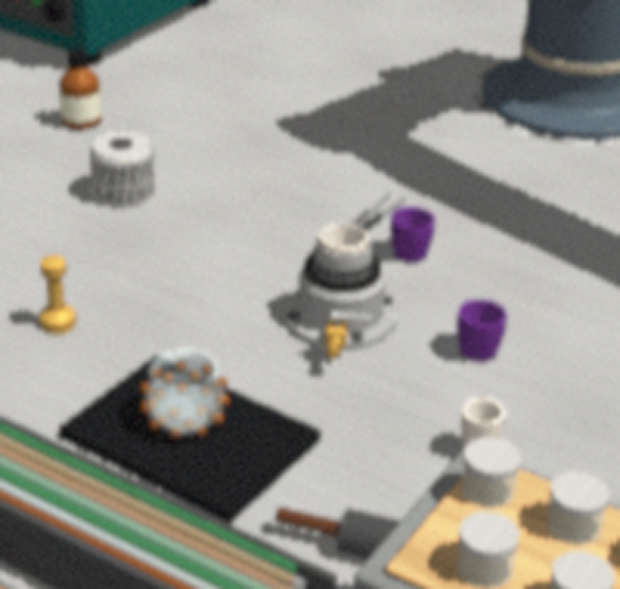

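The views show purple look-alikes at v1 (238,342) and (362,440), which I'll leave alone. White m is at v1 (177,226), s at (89,391), the pot at (360,315) and the cap at (655,372). I'll square up the tool and move towards m.

The rows are not in the units I measure in: shifts go in shares of 62.5 mm. I convert before sending: -0.042 m is -0.672, -0.037 m is -0.592.

```bash
python3 -m crank '{"offsets":[[0, 0, -0.132, 0, 0, 0, 0.085], [0, 0, -0.132, 0, 0, 0, 0.085], [0, 0, -0.132, 0, 0, 0, 0.085], [0, 0, 0, -0.592, -0.672, 0, 0.085], [0, 0, 0, -0.592, -0.672, 0, 0.085], [0, 0, 0, -0.592, -0.672, 0, 0.085], [0, 0, 0, -0.592, -0.672, 0, 0.085], [0, 0, 0, -0.592, -0.672, 0, 0.085]]}' 40
python3 -m crank '{"offsets":[[0, 0, 0, -0.592, -0.672, 0, 0.085], [0, 0, 0, -0.592, -0.672, 0, 0.085], [0, 0, 0, -0.592, -0.672, 0, 0.085], [0, 0, 0, -0.592, -0.672, 0, 0.085], [0, 0, 0, 0, 0, 0, 0.085]]}'
cat >> h.py <<'E'
def find(n,z0,xy,rad,zlo,white=True):
    """top-surface points near xy; returns circle centre fit of rim"""
    c=capture(n); Q=cloud(c); I=c["img"].astype(int)
    m=(np.hypot(Q[...,0]-xy[0],Q[...,1]-xy[1])<rad)&(Q[...,2]>zlo)&(Q[...,2]<z0+.006)
    p=Q[m]
    if len(p)<10: print("few",len(p)); return c,None
    (x,y),r=cv2.minEnclosingCircle(p[:,:2].astype(np.float32))
    print(n,len(p),"centre",round(x,4),round(y,4),"r",round(r,4),"z",np.percentile(p[:,2],[5,50,95]).round(4),"col",I[m].mean(0).round())
    return c,(x,y)
E
python3 - <<'E'
from h import *
for xy,z in (((.637,.203),.042),((.46,.26),.042),((.541,.016),.086),((.476,-.283),.056)):
    find("top",z,xy,.06,z-.008)
for xy,z in (((.637,.203),.042),((.46,.26),.042),((.541,.016),.086)):
    c,_=find("wrist",z,xy,.05,z-.008)
save(c,"w1")
E
```

```text
t: 1.8
tool_pos: [0.4464, 0.4115, 0.2316]
ee_rot: [-0.0, 1.0, 0.0, 0.0]
ft_force: [0.0, 0.7, -0.8]
gripper_width: 0.0847
gripper_force: 0.0
t: 2.42
tool_pos: [0.5969, 0.2385, 0.2312]
ee_rot: [0.005, 1.0, -0.002, 0.001]
ft_force: [-1.2, -0.6, 0.2]
gripper_width: 0.0851
gripper_force: 0.0
top 21 centre 0.6379 0.2011 r 0.0166 z [0.0377 0.0417 0.0457] col [132. 132. 125.]
few 0
top 47 centre 0.5417 0.0137 r 0.0236 z [0.0784 0.0834 0.0897] col [115. 113. 107.]
top 303 centre 0.476 -0.2855 r 0.0315 z [0.049  0.0547 0.06  ] col [116. 117. 114.]
wrist 312 centre 0.6354 0.2008 r 0.0167 z [0.035  0.0408 0.0424] col [161. 152. 141.]
wrist 280 centre 0.4654 0.2918 r 0.012 z [0.035  0.0413 0.0428] col [178. 170. 159.]
wrist 453 centre 0.5413 0.0229 r 0.0214 z [0.0783 0.081  0.086 ] col [142. 134. 127.]
```

View pics/w1.png

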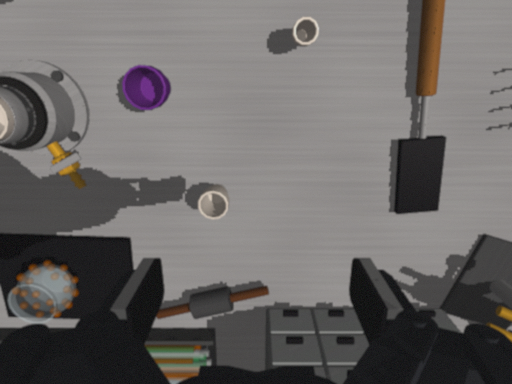

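```bash
python3 -m crank '{"offsets":[[0, 0, 0, -0.616, -0.608, 0.48, 0.085], [0, 0, 0, 0, 0, 0.64, 0.085], [0, 0, 0, 0, 0, 0.64, 0.085], [0, 0, 0, 0, 0, 0, 0.085], [0, 0, 0, 0, 0, 0, 0.085]]}'
python3 - <<'E'
from h import *
s=read_state();print(s["tool_pos"].round(4) if hasattr(s["tool_pos"],"round") else s["tool_pos"],s["ee_rot"])
find("wrist",.042,(.6354,.2008),.03,.034)
E
```

```text
t: 3.4
tool_pos: [0.6326, 0.208, 0.123]
ee_rot: [-0.001, 1.0, 0.001, 0.001]
ft_force: [-0.2, 0.3, 0.4]
gripper_width: 0.085
gripper_force: 0.0
[0.6326 0.208  0.123 ] [-6.39019483e-04  9.99998941e-01  5.78649271e-04  1.17235910e-03]
wrist 683 centre 0.6355 0.2007 r 0.0167 z [0.035  0.0409 0.0423] col [130. 123. 115.]
```

To row units: -0.003 m is -0.048, 0.045 m is 0.72.

```bash
python3 -m crank '{"offsets":[[0, 0, 0, -0.048, -0.112, 0.4, 0.085], [0, 0, 0, 0, 0, 0.72, 0.085], [0, 0, 0, 0, 0, 0.4, 0.085], [0, 0, 0, 0, 0, 0, 0.02], [0, 0, 0, 0, 0, 0, 0.02], [0, 0, 0, 0, 0, 0, 0.02], [0, 0, 0, 0, 0, 0, 0.02]]}' 40
```

```text
t: 4.32
tool_pos: [0.6364, 0.2005, 0.0288]
ee_rot: [-0.0, 1.0, 0.001, 0.002]
ft_force: [-1.4, -0.5, 6.8]
gripper_width: 0.0315
gripper_force: 39.4
```

To row units: -0.06 m is -0.96, -0.05 m is -0.8.

```bash
python3 -m crank '{"offsets":[[0, 0, 0, 0, 0, -0.32, 0.02], [0, 0, 0, 0, 0, -0.8, 0.02], [0, 0, 0, 0, 0, -0.96, 0.02], [0, 0, 0, 0.192, -0.72, -0.32, 0.02], [0, 0, 0, 0.192, -0.72, 0, 0.02], [0, 0, 0, 0.192, -0.72, 0, 0.02], [0, 0, 0, 0, -0.72, 0, 0.02], [0, 0, 0, 0, 0, 0, 0.02]]}'
cat > pot.py <<'E'
from h import *
from scipy.optimize import least_squares
c=capture("wrist"); save(c,"w_pot"); Q=cloud(c)
def circ(p):
    # robust fit with arc points on fixed annulus: outer boundary via azimuth bins
    x0=p[:,:2].mean(0)
    f=lambda a:np.hypot(p[:,0]-a[0],p[:,1]-a[1])-a[2]
    r=least_squares(f,[*x0,.025],loss="soft_l1",f_scale=.001); return r.x.round(4),np.std(f(r.x)).round(4),len(p)
d=np.hypot(Q[...,0]-.541,Q[...,1]-.017)
for n,lo,hi,rm in (("rimL",.0845,.0885,.028),("neckrim",.077,.0815,.032),("seal",.054,.059,.042),("flange",.005,.011,.06)):
    p=Q[(d<rm)&(Q[...,2]>lo)&(Q[...,2]<hi)]
    if len(p)>8: print(n,circ(p),"enc",cv2.minEnclosingCircle(p[:,:2].astype(np.float32)))
s=read_state();print(np.round(s["tool_pos"],4),np.round(s["ee_rot"],4),np.round(s["ft_force"],2),s["gripper_width"])
E
python3 pot.py
```

```text
t: 5.32
tool_pos: [0.5988, 0.0143, 0.1779]
ee_rot: [0.004, 1.0, -0.001, 0.001]
ft_force: [-0.3, 0.9, -1.2]
gripper_width: 0.0316
gripper_force: 39.9
rimL (array([0.539 , 0.013 , 0.0194]), np.float64(0.0007), 584) enc ((0.539096474647522, 0.01308415737003088), 0.02086336351931095)
neckrim (array([0.5386, 0.0131, 0.0225]), np.float64(0.0016), 537) enc ((0.53898024559021, 0.013082698918879032), 0.023932378739118576)
seal (array([0.5394, 0.013 , 0.0303]), np.float64(0.0047), 2319) enc ((0.5390756726264954, 0.01301530096679926), 0.03404317423701286)
flange (array([0.5404, 0.013 , 0.0465]), np.float64(0.0024), 2232) enc ((0.5389218330383301, 0.01306400541216135), 0.05009299889206886)
[0.5989 0.0177 0.1777] [ 2.e-03  1.e+00 -1.e-04  8.e-04] [-0.52  0.99 -0.58] 0.03130995566791062
```

View pics/w_pot.png

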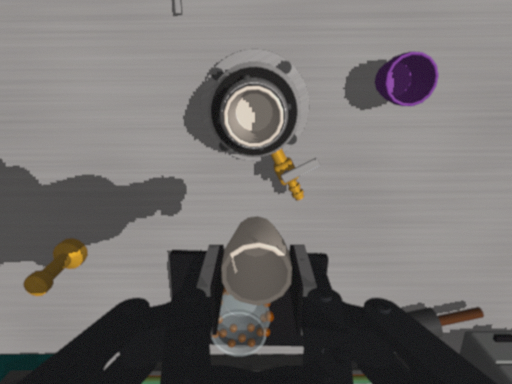

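The pot's axis fits at (0.539, 0.013), and all four circles agree. The crucible is held at about px (255,265); next I'll measure its offset and tilt.

```bash
cat > held.py <<'E'
from h import *
import sys
from scipy.optimize import least_squares
r0,zl,zh=map(float,sys.argv[1:4])
c=capture("wrist");Q=cloud(c);s=read_state();t=np.array(s["tool_pos"]);I=c["img"].astype(int)
print("tcp",t.round(4))
L=Q-t
m=(abs(L[...,0])<.04)&(abs(L[...,1])<r0+.002)&(L[...,2]>zl)&(L[...,2]<zh)&(I.sum(-1)>150)
p=L[m]; print(len(p),p.min(0).round(4),p.max(0).round(4))
for k in np.arange(zl,zh,.004):
    q=p[(p[:,2]>=k)&(p[:,2]<k+.004)]
    if len(q)>15: print(round(k,3),len(q),"x",np.percentile(q[:,0],[1,50,99]).round(4),"y",np.percentile(q[:,1],[1,99]).round(4))
E
python3 held.py .0165 -.045 .03
```

```text
tcp [0.599  0.0199 0.1774]
5094 [-0.0175 -0.0183 -0.0282] [0.0162 0.0185 0.0298]
-0.029 37 x [-0.0127 -0.0116 -0.008 ] y [-0.0096  0.0073]
-0.025 224 x [-0.0133  0.0066  0.01  ] y [-0.0102  0.0072]
-0.021 248 x [-0.014   0.0081  0.011 ] y [-0.0112  0.0072]
-0.017 278 x [-0.0147  0.0083  0.0116] y [-0.0123  0.0088]
-0.013 326 x [-0.0154  0.0088  0.0124] y [-0.0134  0.0099]
-0.009 393 x [-0.0161  0.0091  0.0132] y [-0.0143  0.0108]
-0.005 454 x [-0.0169  0.008   0.0137] y [-0.0158  0.0117]
-0.001 512 x [-0.0169  0.0044  0.0138] y [-0.0168  0.0131]
0.003 563 x [-0.0169  0.0015  0.0138] y [-0.0175  0.0177]
0.007 638 x [-0.0169  0.0036  0.0138] y [-0.0175  0.0176]
0.011 1248 x [-0.0168 -0.0022  0.015 ] y [-0.0175  0.0172]
0.015 40 x [-0.0121 -0.0112  0.009 ] y [-0.0175  0.0184]
0.019 48 x [-0.0122 -0.0114  0.0101] y [-0.0176  0.0184]
0.023 53 x [-0.0122 -0.0113  0.01  ] y [-0.0177  0.0184]
0.027 32 x [-0.0121 -0.0114  0.0104] y [-0.0176  0.0183]
```

To row units: 0.03 m is 0.48, 0.0297 m is 0.4752.

```bash
python3 -m crank '{"offsets":[[0, 0, 0, 0.48, -0.048, 0, 0.02], [0, 0, 0, 0.4752, -0.064, 0, 0.02], [0, 0, 0, 0, 0, 0, 0.02], [0, 0, 0, 0, 0, 0, 0.02], [0, 0, 0, 0, 0, 0, 0.02]]}'
```

```text
t: 6.05
tool_pos: [0.5401, 0.0138, 0.1765]
ee_rot: [-0.001, 1.0, 0.0, 0.0]
ft_force: [-0.0, -0.4, -0.7]
gripper_width: 0.0315
gripper_force: 39.9
```

```bash
python3 -m crank '{"offsets":[[0, 0, 0, 0.0128, -0.0112, 0.48, 0.02], [0, 0, 0, 0, 0, 0.48, 0.02], [0, 0, 0, 0, 0, 0.32, 0.02], [0, 0, 0, 0, 0, 0.144, 0.02], [0, 0, 0, 0, 0, 0, 0.02], [0, 0, 0, 0, 0, 0, 0.02]]}'; python3 -m crank '{"offsets":[[0, 0, 0, 0, 0, 0.032, 0.02], [0, 0, 0, 0, 0, 0, 0.02]]}'
```

```text
t: 6.8
tool_pos: [0.539, 0.0123, 0.088]
ee_rot: [-0.0, 1.0, 0.0, 0.001]
ft_force: [-0.5, 0.5, -1.1]
gripper_width: 0.0314
gripper_force: 39.9
t: 7.05
tool_pos: [0.5386, 0.0123, 0.0857]
ee_rot: [-0.0, 1.0, 0.0, 0.0]
ft_force: [-0.2, 0.6, -0.2]
gripper_width: 0.0316
gripper_force: 40.0
```

To row units: 0.0015 m is 0.024, 0.0005 m is 0.008.

```bash
python3 -m crank '{"offsets":[[0, 0, 0, 0, 0.008, 0.024, 0.02], [0, 0, 0, 0, 0, 0, 0.02]]}';python3 -m crank '{"offsets":[[0, 0, 0, 0, 0, 0.024, 0.02], [0, 0, 0, 0, 0, 0, 0.02]]}'
```

```text
t: 7.3
tool_pos: [0.5388, 0.0123, 0.0855]
ee_rot: [0.0, 1.0, -0.0, 0.0]
ft_force: [-3.6, -0.7, 11.6]
gripper_width: 0.0315
gripper_force: 46.2
t: 7.55
tool_pos: [0.539, 0.0123, 0.0854]
ee_rot: [0.0, 1.0, 0.0, 0.001]
ft_force: [-5.9, -0.4, 21.9]
gripper_width: 0.0315
gripper_force: 51.8
```

```bash
python3 -m crank '{"offsets":[[0, 0, 0, 0, 0, -0.088, 0.02], [0, 0, 0, 0, 0.008, 0, 0.085], [0, 0, 0, 0, 0, 0, 0.085], [0, 0, 0, 0, 0, 0, 0.085], [0, 0, 0, 0, 0, -0.8, 0.085], [0, 0, 0, 0, 0, -0.8, 0.085], [0, 0, 0, 0, 0, 0, 0.085]]}'
cat > nest.py <<'E'
from h import *
for n in ("wrist","scene"):
    c=capture(n);Q=cloud(c)
    d=np.hypot(Q[...,0]-.539,Q[...,1]-.0131)
    for lo,hi in ((.083,.089),(.089,.0965),(.0965,.105),(.105,.14)):
        p=Q[(d<.024)&(Q[...,2]>lo)&(Q[...,2]<hi)]
        if len(p)>5:
            (x,y),r=cv2.minEnclosingCircle(p[:,:2].astype(np.float32));print(n,lo,len(p),round(x,4),round(y,4),round(r,4),"z",np.percentile(p[:,2],[5,50,95]).round(4))
    if n=="wrist": save(c,"nest")
print(np.round(read_state()["tool_pos"],4))
E
python3 nest.py
```

```text
t: 8.43
tool_pos: [0.5411, 0.0133, 0.1916]
ee_rot: [-0.0, 1.0, 0.0, 0.004]
ft_force: [-0.1, 0.4, -0.9]
gripper_width: 0.0854
gripper_force: 0.0
wrist 0.083 644 0.5389 0.0129 0.0212 z [0.0839 0.0855 0.0879]
wrist 0.089 452 0.5386 0.0129 0.0166 z [0.0897 0.0922 0.0934]
scene 0.083 56 0.5411 0.0155 0.0211 z [0.0832 0.0851 0.088 ]
scene 0.089 40 0.5391 0.0158 0.0188 z [0.0891 0.091  0.0941]
[0.5382 0.0132 0.1877]
```

View pics/nest.png

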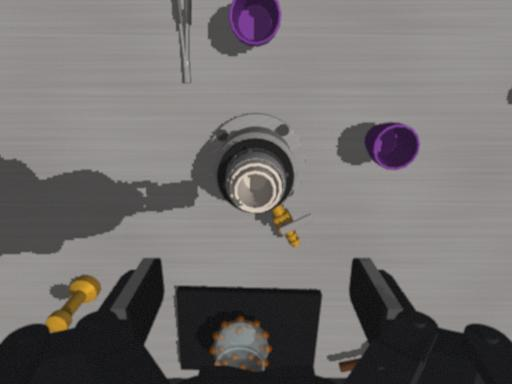

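The nested m stands right down, its rim at z 0.093 and centred on the axis. Next comes s.

```bash
python3 -m crank '{"offsets":[[0, 0, 0, 0.1968, 0.7424, 0, 0.085], [0, 0, 0, 0.1968, 0.7424, 0, 0.085], [0, 0, 0, 0.1968, 0.7424, 0, 0.085], [0, 0, 0, 0.1968, 0.7424, 0, 0.085], [0, 0, 0, 0.1968, 0.7424, 0.48, 0.085], [0, 0, 0, 0.1936, 0.7424, 0.48, 0.085], [0, 0, 0, 0, 0, 0, 0.085], [0, 0, 0, 0, 0, 0, 0.085]]}'
python3 - <<'E'
from h import *
find("wrist",.042,(.4654,.2918),.03,.035)
print(np.round(read_state()["tool_pos"],4))
E
```

```text
t: 9.52
tool_pos: [0.4642, 0.2906, 0.1264]
ee_rot: [-0.0, 1.0, -0.001, -0.001]
ft_force: [0.2, -0.8, 0.6]
gripper_width: 0.0849
gripper_force: 0.0
wrist 421 centre 0.4651 0.2921 r 0.012 z [0.036  0.0411 0.0425] col [145. 136. 127.]
[0.465  0.2901 0.1271]
```

To row units: 0.045 m is 0.72, 0.03 m is 0.48.

```bash
python3 -m crank '{"offsets":[[0, 0, 0, 0, 0.024, 0.48, 0.085], [0, 0, 0, 0, 0, 0.72, 0.085], [0, 0, 0, 0, 0, 0.32, 0.085], [0, 0, 0, 0, 0, 0, 0.01], [0, 0, 0, 0, 0, 0, 0.01], [0, 0, 0, 0, 0, 0, 0.01], [0, 0, 0, 0, 0, 0, 0.01], [0, 0, 0, 0, 0, 0, 0.01]]}' 40
python3 -m crank '{"offsets":[[0, 0, 0, 0, 0, -0.32, 0.01], [0, 0, 0, 0, 0, -0.8, 0.01], [0, 0, 0, 0, 0, -0.96, 0.01], [0, 0, 0, -0.1968, -0.7424, -0.32, 0.01], [0, 0, 0, -0.1968, -0.7424, 0, 0.01], [0, 0, 0, -0.1968, -0.7424, 0, 0.01], [0, 0, 0, -0.1968, -0.7424, 0, 0.01], [0, 0, 0, -0.1968, -0.7424, 0, 0.01]]}'
python3 -m crank '{"offsets":[[0, 0, 0, -0.1968, -0.7424, 0, 0.01], [0, 0, 0, 0, 0, 0, 0.01], [0, 0, 0, 0, 0, 0, 0.01]]}'
python3 held.py .012 -.045 .03
```

```text
t: 10.58
tool_pos: [0.4656, 0.2935, 0.0341]
ee_rot: [-0.0, 1.0, 0.001, 0.001]
ft_force: [-1.6, -0.8, 6.7]
gripper_width: 0.0215
gripper_force: 39.2
t: 11.58
tool_pos: [0.5263, 0.0597, 0.183]
ee_rot: [-0.0, 1.0, 0.0, 0.0]
ft_force: [0.8, -0.3, -0.2]
gripper_width: 0.0212
gripper_force: 39.4
t: 11.95
tool_pos: [0.5382, 0.0154, 0.1827]
ee_rot: [-0.0, 1.0, 0.0, -0.0]
ft_force: [-0.2, 0.8, -0.6]
gripper_width: 0.0213
gripper_force: 39.4
tcp [0.5382 0.0162 0.1827]
2930 [-0.0124 -0.014  -0.0347] [0.0119 0.014  0.03  ]
-0.033 28 x [-0.0078 -0.0068 -0.0046] y [-0.0078  0.0029]
-0.029 39 x [-0.0086 -0.0078 -0.0039] y [-0.0088  0.0043]
-0.025 46 x [-0.0092 -0.0078  0.0072] y [-0.0097  0.0047]
-0.021 126 x [-0.0101  0.0061  0.0079] y [-0.01    0.0047]
-0.017 178 x [-0.0107  0.0065  0.0087] y [-0.0102  0.0059]
-0.013 231 x [-0.0115  0.0065  0.0096] y [-0.0096  0.0073]
-0.009 280 x [-0.012   0.0042  0.0095] y [-0.0106  0.0101]
-0.005 329 x [-0.0119  0.0034  0.0097] y [-0.0107  0.0099]
-0.001 362 x [-0.0119 -0.0047  0.0098] y [-0.0112  0.0114]
0.003 548 x [-0.012  -0.0046  0.0108] y [-0.0134  0.0133]
0.007 522 x [-0.0119 -0.002   0.011 ] y [-0.0132  0.0134]
0.011 50 x [-0.012  -0.0113  0.0043] y [-0.0139  0.0138]
0.015 53 x [-0.0121 -0.0113  0.0086] y [-0.0139  0.0138]
0.019 46 x [-0.0118 -0.0113 -0.0107] y [-0.014   0.0139]
0.023 51 x [-0.012  -0.0113 -0.0107] y [-0.0139  0.0138]
0.027 35 x [-0.012  -0.0114 -0.0107] y [-0.0139  0.0138]
```

```bash
python3 -m crank '{"offsets":[[0, 0, 0, -0.0096, -0.048, 0.48, 0.01], [0, 0, 0, 0, 0, 0.4, 0.01], [0, 0, 0, 0, 0, 0.288, 0.01], [0, 0, 0, 0, 0, 0.128, 0.01], [0, 0, 0, 0, 0, 0, 0.01], [0, 0, 0, 0, 0, 0.064, 0.01], [0, 0, 0, 0, 0, 0, 0.01], [0, 0, 0, 0, 0, 0, 0.01]]}'
```

```text
t: 13.0
tool_pos: [0.5393, 0.0118, 0.0981]
ee_rot: [-0.0, 1.0, 0.0, 0.0]
ft_force: [0.4, 1.3, -1.1]
gripper_width: 0.0214
gripper_force: 39.4
```

```bash
python3 -m crank '{"offsets":[[0, 0, 0, 0, 0.016, 0.04, 0.01], [0, 0, 0, 0, 0, 0.016, 0.01], [0, 0, 0, 0, 0, 0, 0.01]]}'
python3 -m crank '{"offsets":[[0, 0, 0, 0, 0, 0, 0.085], [0, 0, 0, 0, 0, 0, 0.085], [0, 0, 0, 0, 0, 0, 0.085], [0, 0, 0, 0, 0, -0.8, 0.085], [0, 0, 0, 0, 0, -0.8, 0.085], [0, 0, 0, 0, 0, 0, 0.085], [0, 0, 0, 0, 0, 0, 0.085]]}'; python3 nest.py
```

```text
t: 13.38
tool_pos: [0.539, 0.0127, 0.0941]
ee_rot: [-0.0, 1.0, 0.0, -0.0]
ft_force: [0.1, -0.0, -1.0]
gripper_width: 0.0213
gripper_force: 39.4
t: 14.25
tool_pos: [0.5386, 0.0127, 0.1939]
ee_rot: [-0.0, 1.0, 0.0, -0.0]
ft_force: [-0.6, -0.7, -1.4]
gripper_width: 0.0849
gripper_force: 0.0
wrist 0.083 673 0.5387 0.013 0.0211 z [0.0837 0.0855 0.0881]
wrist 0.089 541 0.5386 0.0127 0.0166 z [0.0898 0.0925 0.0953]
wrist 0.0965 324 0.5386 0.0122 0.0121 z [0.0974 0.0994 0.1005]
scene 0.083 48 0.5414 0.0164 0.021 z [0.0833 0.0854 0.0886]
scene 0.089 54 0.5417 0.016 0.0183 z [0.0894 0.0916 0.0952]
scene 0.0965 21 0.5395 0.0152 0.0144 z [0.0966 0.0982 0.1002]
[0.5381 0.0126 0.1929]
```

To row units: -0.0495 m is -0.792, 0.0104 m is 0.1664.

```bash
python3 -m crank '{"offsets":[[0, 0, 0, 0.1664, -0.792, 0, 0.085], [0, 0, 0, 0.1664, -0.792, 0, 0.085], [0, 0, 0, 0.1664, -0.792, 0, 0.085], [0, 0, 0, 0.1664, -0.792, 0, 0.085], [0, 0, 0, 0.1664, -0.792, 0, 0.085], [0, 0, 0, 0.1664, -0.792, 0, 0.085], [0, 0, 0, 0, 0, 0.32, 0.085], [0, 0, 0, 0, 0, 0, 0.085]]}'
python3 - <<'E'
from h import *
c,_=find("wrist",.056,(.476,-.284),.045,.05)
s=read_state();print(np.round(s["tool_pos"],4),np.round(s["joints"],3))
E
```

```text
t: 15.35
tool_pos: [0.475, -0.2837, 0.1717]
ee_rot: [0.0, 1.0, 0.001, -0.003]
ft_force: [0.5, -0.4, 0.4]
gripper_width: 0.0854
gripper_force: 0.0
wrist 4070 centre 0.4735 -0.2865 r 0.0312 z [0.052  0.0556 0.0569] col [126. 123. 120.]
[ 0.476  -0.2835  0.1727] [ 0.302  0.335  0.199  1.895 -0.082  0.922  2.111]
```

To row units: 0.05 m is 0.8, -0.003 m is -0.048.

```bash
python3 -m crank '{"offsets":[[0, 0, 0, 0.04, -0.048, 0.48, 0.085], [0, 0, 0, 0, 0, 0.8, 0.085], [0, 0, 0, 0, 0, 0, 0.085], [0, 0, 0, 0, 0, 0, 0.085]]}'
python3 - <<'E'
from h import *
c,_=find("wrist",.056,(.474,-.286),.045,.05)
s=read_state();print(np.round(s["tool_pos"],4))
E
```

```text
t: 15.9
tool_pos: [0.4756, -0.2873, 0.0957]
ee_rot: [-0.001, 1.0, -0.0, 0.001]
ft_force: [-0.1, 0.1, -0.6]
gripper_width: 0.0849
gripper_force: 0.0
wrist 7217 centre 0.4735 -0.2866 r 0.0312 z [0.052  0.0556 0.0569] col [109. 106. 103.]
[ 0.4759 -0.2877  0.0963]
```

```bash
python3 -m crank '{"offsets":[[0, 0, 0, 0.0352, 0.016, 0.48, 0.085], [0, 0, 0, 0, 0, 0.544, 0.085], [0, 0, 0, 0, 0, 0.32, 0.085], [0, 0, 0, 0, 0, 0, 0.085], [0, 0, 0, 0, 0, 0, 0.05], [0, 0, 0, 0, 0, 0, 0.05], [0, 0, 0, 0, 0, 0, 0.05], [0, 0, 0, 0, 0, 0, 0.05]]}' 60
```

```text
t: 16.95
tool_pos: [0.4737, -0.2872, 0.0125]
ee_rot: [-0.0, 1.0, -0.001, 0.002]
ft_force: [-1.2, -0.1, 6.2]
gripper_width: 0.0634
gripper_force: 66.2
```

To row units: -0.06 m is -0.96, 0.05 m is 0.8.

```bash
python3 -m crank '{"offsets":[[0, 0, 0, 0, 0, -0.48, 0.05], [0, 0, 0, 0, 0, -0.96, 0.05], [0, 0, 0, 0, 0, -0.96, 0.05], [0, 0, 0, -0.1744, 0.8, 0, 0.05], [0, 0, 0, -0.1744, 0.8, 0, 0.05], [0, 0, 0, -0.1744, 0.8, 0, 0.05], [0, 0, 0, -0.1744, 0.8, 0, 0.05], [0, 0, 0, -0.1744, 0.8, 0, 0.05]]}' 80
python3 -m crank '{"offsets":[[0, 0, 0, -0.1744, 0.8, 0, 0.05], [0, 0, 0, 0, 0, 0, 0.05], [0, 0, 0, 0, 0, 0, 0.05], [0, 0, 0, 0, 0, 0, 0.05]]}'
python3 - <<'E'
from h import *
c=capture("wrist");save(c,"capheld");Q=cloud(c);s=read_state();t=np.array(s["tool_pos"]);L=Q-t
m=(abs(L[...,0])<.05)&(abs(L[...,1])<.034)&(L[...,2]>-.03)&(L[...,2]<.06)
p=L[m]
for k in np.arange(-.02,.056,.006):
    q=p[(p[:,2]>=k)&(p[:,2]<k+.006)]
    if len(q)>20: print(round(k,3),len(q),"x",np.percentile(q[:,0],[1,50,99]).round(4),"y",np.percentile(q[:,1],[1,99]).round(4))
print(t.round(4),np.round(s["joints"],3),np.round(s["ft_force"],1),s["gripper_width"])
E
```

```text
t: 17.95
tool_pos: [0.5268, -0.0347, 0.1613]
ee_rot: [-0.0, 1.0, 0.0, 0.001]
ft_force: [0.6, -0.6, -1.4]
gripper_width: 0.0631
gripper_force: 88.4
t: 18.45
tool_pos: [0.5372, 0.012, 0.1606]
ee_rot: [0.001, 1.0, -0.0, 0.0]
ft_force: [0.1, -0.2, -2.0]
gripper_width: 0.0629
gripper_force: 88.4
-0.014 132 x [-0.0312 -0.0294 -0.019 ] y [-0.0203  0.0255]
-0.008 418 x [-0.0318 -0.0288 -0.0146] y [-0.0271  0.0284]
-0.002 487 x [-0.0318 -0.0289 -0.0147] y [-0.0269  0.0285]
0.004 799 x [-0.0317 -0.0279 -0.0088] y [-0.0313  0.0319]
0.01 532 x [-0.0317 -0.0272 -0.0079] y [-0.0337  0.0336]
0.016 851 x [-0.0318 -0.0275 -0.0079] y [-0.0336  0.0335]
0.022 975 x [-0.0317 -0.0275 -0.0079] y [-0.0335  0.0335]
0.028 1498 x [-0.0316 -0.0263 -0.0053] y [-0.0333  0.0333]
0.034 2504 x [-0.0307 -0.0233  0.0093] y [-0.0331  0.0329]
0.04 16304 x [-0.028  -0.0051  0.0207] y [-0.0322  0.0326]
0.046 82 x [-0.0134 -0.0123 -0.0046] y [-0.0339  0.0339]
0.052 317 x [-0.0134 -0.0123 -0.0114] y [-0.0339  0.0339]
[0.5372 0.012  0.1605] [-0.173  0.321  0.088  1.942 -0.036  0.88   1.502] [-0.3  0.1 -2.1] 0.06288626622918839
```

View pics/capheld.png

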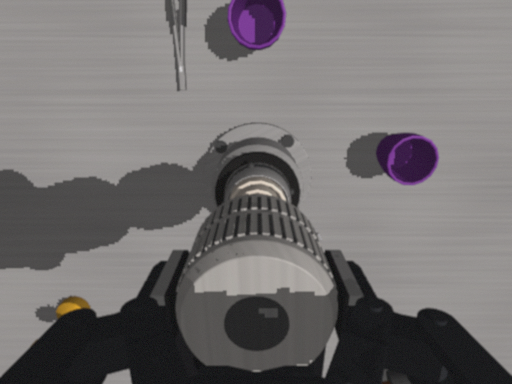

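To row units: -0.0016 m is -0.0256, 0.001 m is 0.016.

```bash
python3 -m crank '{"offsets":[[0, 0, 0, -0.0256, 0.016, 0.32, 0.05], [0, 0, 0, 0, 0, 0.4, 0.05], [0, 0, 0, 0, 0, 0.272, 0.05], [0, 0, 0, 0, 0, 0, 0.05], [0, 0, 0, 0, 0, 0, 0.05], [0, 0, 0, 0, 0, 0, 0.05]]}'
```

```text
t: 19.25
tool_pos: [0.5398, 0.0147, 0.0992]
ee_rot: [-0.0, 1.0, 0.0, 0.001]
ft_force: [-0.8, 0.1, -1.8]
gripper_width: 0.0628
gripper_force: 88.3
```

```bash
python3 -m crank '{"offsets":[[0, 0, 0, 0.0128, -0.0192, 0.128, 0.05], [0, 0, 0, 0, 0, 0.064, 0.05], [0, 0, 0, 0, 0, 0, 0.05], [0, 0, 0, 0, 0, 0, 0.05]]}'; python3 -m crank '{"offsets":[[0, 0, 0, 0, 0, 0.064, 0.05], [0, 0, 0, 0, 0, 0, 0.05], [0, 0, 0, 0, 0, 0, 0.05]]}'
```

```text
t: 19.75
tool_pos: [0.5382, 0.0135, 0.0862]
ee_rot: [-0.0, 1.0, 0.0, -0.0]
ft_force: [-0.0, -0.7, -1.5]
gripper_width: 0.0624
gripper_force: 88.4
t: 20.12
tool_pos: [0.5382, 0.0134, 0.0822]
ee_rot: [-0.0, 1.0, -0.0, -0.0]
ft_force: [1.3, -1.5, -2.0]
gripper_width: 0.0628
gripper_force: 88.4
```

```bash
python3 -m crank '{"offsets":[[0, 0, 0, 0, 0, 0.048, 0.05], [0, 0, 0, 0, 0, 0, 0.05], [0, 0, 0, 0, 0, 0, 0.05]]}'; python3 -m crank '{"offsets":[[0, 0, 0, 0, 0, 0.032, 0.05], [0, 0, 0, 0, 0, 0, 0.05], [0, 0, 0, 0, 0, 0, 0.05]]}'
```

```text
t: 20.5
tool_pos: [0.5382, 0.0135, 0.0792]
ee_rot: [-0.0, 1.0, 0.0, -0.0]
ft_force: [0.5, -1.0, -1.6]
gripper_width: 0.0628
gripper_force: 88.4
t: 20.88
tool_pos: [0.5385, 0.0135, 0.0776]
ee_rot: [-0.0, 1.0, 0.0, 0.0]
ft_force: [-0.1, -0.0, 2.4]
gripper_width: 0.063
gripper_force: 89.1
```

```bash
python3 -m crank '{"offsets":[[0, 0, 0, 0, 0, 0.016, 0.05], [0, 0, 0.05, 0, 0, 0, 0.05], [0, 0, 0.06, 0, 0, 0, 0.05], [0, 0, 0.06, 0, 0, 0, 0.05], [0, 0, 0.06, 0, 0, 0, 0.05], [0, 0, 0, 0, 0, 0, 0.05]]}' 100
python3 - <<'E'
from h import *
s=read_state();print(np.round(s["ft_torque"],2),np.round(s["joints"][6],3),np.round(s["tool_pos"],4))
E
```

```text
t: 21.62
tool_pos: [0.5397, 0.0127, 0.0779]
ee_rot: [0.115, 0.993, -0.0, 0.002]
ft_force: [0.0, -2.2, 11.3]
gripper_width: 0.0625
gripper_force: 108.0
[-0.55  0.28 -0.14] 1.321 [0.5397 0.0127 0.0779]
```

```bash
python3 -m crank '{"offsets":[[0, 0, 0.06, 0, 0, 0, 0.05], [0, 0, 0.06, 0, 0, 0, 0.05], [0, 0, 0.06, 0, 0, 0, 0.05], [0, 0, 0, 0, 0, 0, 0.05]]}'
python3 - <<'E'
from h import *
s=read_state();print(np.round(s["ft_torque"],2),np.round(s["joints"][6],3),np.round(s["tool_pos"],4))
E
python3 -m crank '{"offsets":[[0, 0, 0.06, 0, 0, 0, 0.05], [0, 0, 0.06, 0, 0, 0, 0.05], [0, 0, 0.06, 0, 0, 0, 0.05], [0, 0, 0, 0, 0, 0, 0.05]]}'
python3 - <<'E'
from h import *
s=read_state();print(np.round(s["ft_torque"],2),np.round(s["joints"][6],3),np.round(s["tool_pos"],4))
E
```

```text
t: 22.12
tool_pos: [0.5394, 0.0128, 0.0777]
ee_rot: [0.204, 0.979, 0.0, 0.001]
ft_force: [-0.4, -2.2, 10.0]
gripper_width: 0.0624
gripper_force: 107.8
[-0.52  0.32 -0.13] 1.17 [0.5394 0.0128 0.0777]
t: 22.62
tool_pos: [0.5398, 0.0128, 0.0779]
ee_rot: [0.291, 0.957, 0.0, 0.002]
ft_force: [-0.4, -2.2, 11.7]
gripper_width: 0.0624
gripper_force: 108.0
[-0.46  0.23 -0.12] 1.02 [0.5398 0.0128 0.0779]
```

```bash
python3 -m crank '{"offsets":[[0, 0, 0.06, 0, 0, 0, 0.05], [0, 0, 0.06, 0, 0, 0, 0.05], [0, 0, 0.06, 0, 0, 0, 0.05], [0, 0, 0, 0, 0, 0, 0.05]]}'
python3 - <<'E'
from h import *
s=read_state();print(np.round(s["ft_torque"],2),np.round(s["joints"][6],3),np.round(s["tool_pos"],4))
E
python3 -m crank '{"offsets":[[0, 0, 0.06, 0, 0, 0, 0.05], [0, 0, 0.06, 0, 0, 0, 0.05], [0, 0, 0.06, 0, 0, 0, 0.05], [0, 0, 0, 0, 0, 0, 0.05]]}'
python3 - <<'E'
from h import *
s=read_state();print(np.round(s["ft_torque"],2),np.round(s["joints"][6],3),np.round(s["tool_pos"],4))
E
```

```text
t: 23.12
tool_pos: [0.5394, 0.0127, 0.0778]
ee_rot: [0.376, 0.927, 0.0, 0.001]
ft_force: [-1.1, -2.8, 11.2]
gripper_width: 0.0629
gripper_force: 108.0
[-0.43  0.35 -0.05] 0.871 [0.5394 0.0127 0.0778]
t: 23.62
tool_pos: [0.5398, 0.0131, 0.0779]
ee_rot: [0.458, 0.889, 0.001, 0.001]
ft_force: [-0.6, -1.5, 11.3]
gripper_width: 0.0627
gripper_force: 108.0
[-0.35  0.29 -0.1 ] 0.721 [0.5398 0.0131 0.0779]
```

```bash
python3 -m crank '{"offsets":[[0, 0, 0.06, 0, 0, 0, 0.05], [0, 0, 0.06, 0, 0, 0, 0.05], [0, 0, 0.06, 0, 0, 0, 0.05], [0, 0, 0, 0, 0, 0, 0.05]]}'
python3 - <<'E'
from h import *
s=read_state();print(np.round(s["ft_torque"],2),np.round(s["joints"][6],3),np.round(s["tool_pos"],4))
E
python3 -m crank '{"offsets":[[0, 0, 0.06, 0, 0, 0, 0.05], [0, 0, 0.06, 0, 0, 0, 0.05], [0, 0, 0.06, 0, 0, 0, 0.05], [0, 0, 0, 0, 0, 0, 0.05]]}'
python3 - <<'E'
from h import *
s=read_state();print(np.round(s["ft_torque"],2),np.round(s["joints"][6],3),np.round(s["tool_pos"],4))
E
```

```text
t: 24.12
tool_pos: [0.5395, 0.0129, 0.0778]
ee_rot: [0.536, 0.844, 0.001, 0.001]
ft_force: [-1.7, -2.2, 10.7]
gripper_width: 0.0626
gripper_force: 108.1
[-0.39  0.39 -0.15] 0.573 [0.5395 0.0129 0.0778]
t: 24.62
tool_pos: [0.5387, 0.0135, 0.0762]
ee_rot: [0.609, 0.793, 0.0, 0.001]
ft_force: [2.1, -1.0, -1.8]
gripper_width: 0.0624
gripper_force: 109.1
[-0.21 -0.44 -0.1 ] 0.426 [0.5387 0.0135 0.0762]
```

It has dropped into the keyways. Now I'll push down on to the seal.

To row units: 0.002 m is 0.032.

```bash
python3 -m crank '{"offsets":[[0, 0, 0, 0, 0, 0.032, 0.05], [0, 0, 0, 0, 0, 0.032, 0.05], [0, 0, 0, 0, 0, 0, 0.05], [0, 0, 0, 0, 0, 0, 0.05]]}' 120;python3 -m crank '{"offsets":[[0, 0, 0, 0, 0, 0.048, 0.05], [0, 0, 0, 0, 0, 0, 0.05], [0, 0, 0, 0, 0, 0, 0.05]]}'
```

```text
t: 25.12
tool_pos: [0.5387, 0.0134, 0.072]
ee_rot: [0.609, 0.793, 0.0, 0.0]
ft_force: [4.7, -1.5, -4.2]
gripper_width: 0.0626
gripper_force: 131.2
t: 25.5
tool_pos: [0.5386, 0.0135, 0.0689]
ee_rot: [0.609, 0.793, 0.0, 0.0]
ft_force: [4.4, -1.2, -5.5]
gripper_width: 0.0625
gripper_force: 131.4
```

To row units: 0.002 m is 0.032.

```bash
python3 -m crank '{"offsets":[[0, 0, 0, 0, 0, 0.032, 0.05], [0, 0, 0, 0, 0, 0, 0.05], [0, 0, 0, 0, 0, 0, 0.05]]}';python3 -m crank '{"offsets":[[0, 0, 0, 0, 0, 0.032, 0.05], [0, 0, 0, 0, 0, 0, 0.05], [0, 0, 0, 0, 0, 0, 0.05]]}';python3 -m crank '{"offsets":[[0, 0, 0, 0, 0, 0.016, 0.05], [0, 0, 0, 0, 0, 0, 0.05], [0, 0, 0, 0, 0, 0, 0.05]]}'
```

```text
t: 25.88
tool_pos: [0.5387, 0.0135, 0.0674]
ee_rot: [0.609, 0.793, 0.0, 0.0]
ft_force: [4.8, -0.5, -0.4]
gripper_width: 0.0624
gripper_force: 132.0
t: 26.25
tool_pos: [0.5386, 0.0135, 0.0656]
ee_rot: [0.609, 0.793, 0.0, 0.0]
ft_force: [3.6, -0.7, 3.9]
gripper_width: 0.0624
gripper_force: 132.3
t: 26.62
tool_pos: [0.5387, 0.0135, 0.0649]
ee_rot: [0.609, 0.793, 0.0, 0.0]
ft_force: [3.3, -0.8, 7.3]
gripper_width: 0.0625
gripper_force: 132.7
```

The rows are not in the units I measure in: shifts go in shares of 62.5 mm. I convert before sending: 0.001 m is 0.016.

```bash
python3 -m crank '{"offsets":[[0, 0, 0, 0, 0, 0.016, 0.05], [0, 0, 0, 0, 0, 0, 0.05], [0, 0, 0, 0, 0, 0, 0.05]]}';python3 -m crank '{"offsets":[[0, 0, 0, 0, 0, 0.024, 0.05], [0, 0, 0, 0, 0, 0, 0.05], [0, 0, 0, 0, 0, 0, 0.05], [0, 0, 0, 0, 0, 0, 0.05]]}'
cat > fin.py <<'E'
from h import *
for n in ("wrist","scene"):
    c=capture(n);Q=cloud(c); d=np.hypot(Q[...,0]-.5388,Q[...,1]-.0131)
    p=Q[(d<.025)&(Q[...,2]>.09)&(Q[...,2]<.14)];print(n,len(p),np.percentile(p[:,2],[10,50,90]).round(4)) if len(p) else 0
    save(c,"fin_"+n)
s=read_state();print(np.round(s["tool_pos"],4),np.round(s["ft_force"],1),s["t"])
E
python3 fin.py
```

```text
t: 27.0
tool_pos: [0.5387, 0.0135, 0.0647]
ee_rot: [0.609, 0.793, 0.001, 0.0]
ft_force: [0.2, -1.9, 14.6]
gripper_width: 0.0625
gripper_force: 133.8
t: 27.5
tool_pos: [0.5387, 0.0134, 0.0646]
ee_rot: [0.609, 0.793, 0.001, -0.0]
ft_force: [-2.9, -0.5, 27.0]
gripper_width: 0.0625
gripper_force: 135.2
wrist 12513 [0.107  0.1078 0.109 ]
scene 45 [0.1055 0.1073 0.1095]
[0.5387 0.0135 0.0646] [-3.  -1.4 26.2] 27.6
```

```bash
python3 -c "
from cell import *
print(finish_job())"
```

```text
the job is handed in; nothing more can be done
None
```

The job is handed in. The middle and small crucibles are nested upright in the pot, and the cap has dropped over the pins and is held pressed fully home on the seal at about 26 N: its top measured 107.8 mm above the bench, so its lower edge is at about 52 mm, and it had stopped giving.

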